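Index the rotary fixture to the air nozzle

ROBOT

A 6-joint arm with a two-finger parallel gripper is mounted at the origin on the work surface. World frame = base frame: x ahead of the robot, y to its left, z up, the work surface at z = 0. Lengths are in mm, angles in degrees, forces in N, time in s.
With the tool pointing down it reaches from about 350 to 850 mm from the base axis. Payload 8.1 kg.
Tool frame: the origin (TCP) lies midway between the tips of the shut fingers; the grasp point (between the pads) lies 19 mm behind it; z points along the fingers, y is the line along which they close (so a half turn about z gives the same grasp; the last joint's range is limited). The gripper opens to 85 mm and grips with 20 to 120 N. Pads are 22 mm wide; open, the fingers measure 114 mm over their backs; the gripper's body (76 mm by 85 mm) begins 54 mm behind the grasp point. The pads swing forward as they close: fully open they stand 13 mm farther back than shut.
Start: joints at [-78.919, 7.471, 85.268, -0, 87.261, -4.893], TCP at [165.142, -576.831, 231.292] pointing down, gripper open.
Joint ranges: [-169.43, 169.43], [-51.17, 129.36], [1.28, 143.12], [-76.62, 256.62], [0, 156.53], [-152.29, 152.29]. Speed limits (degrees/s): [136.94, 136.94, 159.86, 180, 180, 180].

INTERFACE

Orientations are given as [roll, pitch, yaw] about the fixed x, y, z axes, in that order (R = Rz(yaw) Ry(pitch) Rx(roll)).
In Python, from cell import get_obs, grab_frame, finish_job gives the robot as it stands. The module is installed in compiled form; this text tells all that it offers.
- The arm moves only by the tool send_rows, never from a script. Its argument "series" is a list of rows, each a list of 6 numbers: the shift along the world's x, y, z scaled (see below), then the turn, a rotation vector about the world's x, y, z scaled (see below). In form: [[dx, dy, dz, rx, ry, rz], ...]. A call has 1 to 12 rows; each row is the pose to reach, as a shift and turn from the pose commanded when the call began, turning the shorter way round; what a row does not reach only later rows make up. The controller multiplies each number of a shift by 60 cm and each number of a turn by 180 degrees. A row lasts 1/8 s, in which the tool goes at most 62.5 mm and 10.7 degrees, less where a joint would pass 70% of its speed; a pose out of reach is approached as far as the arm can. A call with a number of a shift or a turn outside -1 to 1 is refused whole. A call with a gripper value outside its range is refused whole. "jaw" is the closure, from 0 (fully open) to 1 (shut), set as the call begins (left out, the last holds). The fingers move at their own pace and stop on an object; "newtons" is the grip in N (left out, the last holds). Time passes only in rows, so rows that repeat a pose let the fingers close. It gives the time, the measured TCP pose, the force, the opening and the grip force at its end, in the units of the state.
- get_obs(): the state, without advancing time (a new reading comes with each control period).
- grab_frame(name): name is "scene" or "top"; returns a dict with "pixels" (420x560x3 uint8, red, green, blue), "z_map" (420x560 float32, mm along the optical axis (not along the pixel's ray), 0 where there is no reading), "fovy" (degrees; the focal length in pixels is half the picture's height over the tangent of half this angle, whatever the lens; pixels are square), "cx", "cy" (the principal point, pixels), "cam_to_world" (4x4, takes a point from camera to world coordinates). Camera axes: x right, y down, z forward; pixel columns grow to the right and rows downward; lengths in mm; the calibration is good to about 2 mm. A picture is of the moment at which its call begins.
- finish_job(): hands the job in; it is judged then, once.
The state is a dict: "t": time; "qpos": joint angles; "dq": joint speeds; "effort": joint torques, N m; "tcp_pos": TCP position; "tool_rot": TCP orientation; "force": force on the tool from outside, world axes, zero at the start; "ft_torque": the same for the moment, N m; "grip_width": opening from 0.0 (shut) to 1.0 (fully open); "grip_force": force on a finger pad.
Only numpy, scipy, OpenCV 4.12 (cv2) and the standard library are available. Lean on these libraries where they do the work, as an engineer would, in place of code of your own. Each camera call takes 0.05 s, during which the arm holds its last target. There are 200 camera calls.

TASK

Turn the six-station rotary fixture so that the toothed gearwheel comes to rest straight in front of the air nozzle (the slender brass one, not the round dial gauge), with the table settled in its click position. The gear is one click away from the nozzle, and the upright pegs on the table are there to turn it by; let go when it has clicked in.

Things in the scene. Friction and masses are not known exactly. Their poses are not given: they have to be found in the camera images.
- fixture: Rotary fixture fixed to the bench: black base, round grey metal table 240 mm across, its top 56 mm above the bench. Origin: on the table's turning axis at bench height, z up; nozzle and gauge stand on its +x side. Six seats 60 degrees apart, 78 mm from the axis, hold the gear, a grooved pulley, a square block, a plain roller or nothing, up to 24 mm tall; hub 44 mm across, 20 mm tall.
- table_top (a joint): Table angle in rad: 0 at start, grows counter-clockwise from above. Spring clicks every 60 degrees; about 5 N at a peg leaves a click; past halfway it snaps into the next, with no overrun. Turned by six alike upright steel pegs, 14 mm across, 95 mm from the axis, midway between seats (30, 90, 150 degrees either side of the gear), bare from table top to peg tops 106 mm above the bench.
- gear (a point): Top middle of the toothed white gearwheel, 44 mm across its 12 teeth, 14 mm thick, seated 78 mm from the table's axis; the point is 74 mm above the bench and turns with the table. At the start it lies between nozzle and gauge, one click (60 degrees) from each.
- air_point (a point): Spot where the gear must stand: 78 mm from the table's axis, 74 mm above the bench, 48 mm ahead of the air nozzle's tip. The nozzle is a slender brass cone on a post 84 mm tall with a square foot, outside the table's edge, 96 mm from the spot. A dial gauge (round face 48 mm, on an alike post, 86 mm tall) stands on the other side of the gear; the two may change places.
Not all that is in view belongs to the job. Leave any green or red look-alike of the part that bears air_point alone.

How it is judged (in metres and radians):
At the end, for the whole second after the job is handed in: The gearwheel's centre lies within 14 mm (about 10 degrees of turn) of the spot in front of the air nozzle, and the table is at rest (horizontal distance between gear and air_point below 0.014 m and velocity of joint table_top between -0.05 and 0.05 rad/s); the robot touches nothing.
It also fails if it takes over 32 s, if anything falls off the work surface, if the arm or the gripper's body presses on something with over 40 N, if the wrist force passes 120 N, or if a joint passes its speed limit or range.

## Working session

There is one attempt and no reset: what is moved stays moved. The work goes in short steps, Python scripts to look and compute and a tool call to move; the robot and the scene stay as the last step left them, time stands still between calls to the robot, and variables do not carry over. Pictures are saved under pics/ and viewed, at most 10 in all, crops included, and the job is handed in when it is done.

Besides the shell and the picture viewer there is one more tool, called by a JSON object that holds its "name" and its "arguments", one argument or row to a line. send_rows: Moves the arm, as the interface text tells. Its arguments: {"type":"object","properties":{"series":{"type":"array","items":{"type":"array","items":{"type":"number"}}},"jaw":{"type":"number"},"newtons":{"type":"number"}},"required":["series"]}

```bash
mkdir -p pics; cat > h.py <<'E'
import numpy as np,cv2,pickle
from cell import *
def cloud(f):
    z=f["z_map"];h,w=z.shape;fl=h/2/np.tan(np.radians(f["fovy"]/2))
    v,u=np.mgrid[:h,:w]
    P=np.stack([(u-f["cx"])/fl*z,(v-f["cy"])/fl*z,z,np.ones_like(z)],-1)
    return (P@np.array(f["cam_to_world"]).T)[...,:3]
E
python3 - <<'E'
from h import *
for n in("scene","top"):
    f=grab_frame(n);pickle.dump(f,open(n+".pkl","wb"))
    cv2.imwrite(f"pics/{n}0.png",f["pixels"][...,::-1]);print(n,f["fovy"],np.round(f["cam_to_world"],2).tolist())
print(get_obs())
E
```

```text
scene 57.378802088333494 [[0.25, 0.64, -0.73, 1177.39], [0.97, -0.17, 0.19, -9.39], [0.0, -0.75, -0.66, 515.23], [0.0, 0.0, 0.0, 1.0]]
top 47.83595243955793 [[-0.02, -1.0, 0.08, 622.4], [-1.0, 0.01, -0.03, 123.99], [0.03, -0.08, -1.0, 927.1], [0.0, 0.0, 0.0, 1.0]]
{'t': 0.1, 'qpos': array([-7.89171679e+01,  7.51168506e+00,  8.53236359e+01,  4.61983583e-04,
        8.72638519e+01, -4.89238738e+00]), 'dq': array([ 0.10788113, -0.06163194, -0.1873718 , -0.00975043,  0.11712887,
        0.11104785]), 'effort': array([ 1.79848324e-03, -5.70949817e+01, -5.01941550e+01, -9.90070703e-05,
        8.02490395e-03,  2.17615315e-05]), 'tcp_pos': array([ 165.06497018, -576.31387016,  230.33421764]), 'tool_rot': array([-1.79901228e+02, -8.91764563e-03,  1.59751894e+01]), 'force': array([0.30602186, 0.09752385, 0.10866285]), 'ft_torque': array([ 0.03874588, -0.00499505, -0.00178547]), 'grip_force': 0.0, 'grip_width': 0.9987495363603989}
```

View pics/scene0.png

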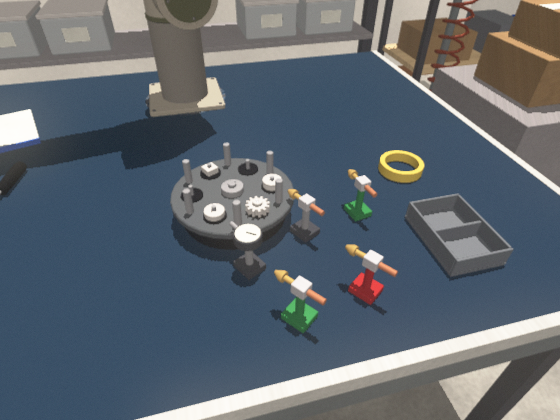

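View pics/top0.png

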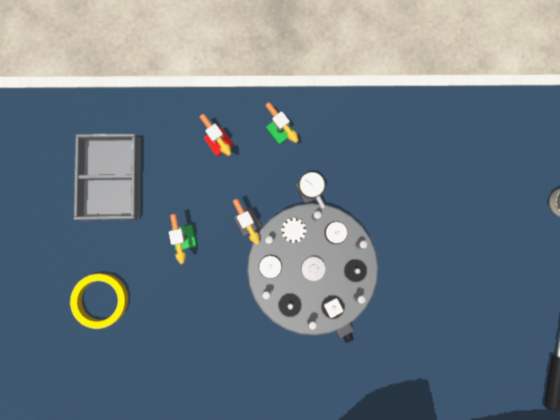

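The top view (pixels as column, row) shows the gear at (293,230), the table hub at (314,268), the real brass nozzle on a black foot at (246,220) and the gauge at (312,186). Lookalikes to avoid:
- **Nozzle:** green at (180,237), green at (281,122), red at (214,132).
- **Gear:** rollers/pulley at (270,267) and (337,232).

The brass nozzle points at the seat near (270,267), so the gear has to go counter-clockwise by 60°. I'll measure and check with a close crop.

```bash
python3 - <<'E'
from h import *
from scipy import ndimage
f=pickle.load(open("top.pkl","rb"));P=cloud(f)
cv2.imwrite("pics/crop.png",cv2.resize(f["pixels"][150:360,140:400,::-1],None,fx=2.8,fy=2.8,interpolation=cv2.INTER_CUBIC))
X,Y,Z=P[...,0],P[...,1],P[...,2]
v,u=np.mgrid[:420,:560];roi=(u>225)&(u<390)&(v>160)&(v<350)
m=roi&(abs(Z-56)<5)&(u>245)
c,r=cv2.minEnclosingCircle(np.stack([X[m],Y[m]],1).astype(np.float32));print("table",c,r,np.median(Z[m]))
c=np.array(c)
for lo,hi in((92,125),(70,90)):
  l,n=ndimage.label(roi&(Z>lo)&(Z<hi))
  for i in range(1,n+1):
    k=l==i
    if k.sum()<5:continue
    p=np.array([(X[k].min()+X[k].max())/2,(Y[k].min()+Y[k].max())/2]);d=p-c
    print(lo,k.sum(),int(u[k].mean()),int(v[k].mean()),np.round(p,1),"z",Z[k].max().round(),"r",np.hypot(*d).round(1),"ang",np.degrees(np.arctan2(d[1],d[0])).round(1))
E
```

```text
table (582.7514038085938, 53.5853271484375) 119.82345581054688 56.84308763049779
92 53 316 214 [677.5  48.4] z 109.0 r 94.9 ang -3.1
92 52 268 239 [635.3 132.8] z 110.0 r 95.1 ang 56.4
92 56 362 243 [625.8 -30.5] z 109.0 r 94.5 ang -62.9
92 52 265 294 [541.3 139.2] z 110.0 r 95.1 ang 115.8
92 61 360 298 [530.5 -25.3] z 109.0 r 94.6 ang -123.5
92 63 311 324 [488.4  60.1] z 111.0 r 94.6 ang 176.1
70 611 311 186 [723.7  55.2] z 89.0 r 141.0 ang 0.7
70 385 245 221 [669.7 173.9] z 88.0 r 148.4 ang 54.2
70 5 312 216 [675.6  53.7] z 90.0 r 92.9 ang 0.1
70 359 293 229 [653.1  87.9] z 86.0 r 78.3 ang 26.0
70 324 336 231 [647.5  10.9] z 83.0 r 77.5 ang -33.4
70 14 357 244 [625.1 -25.9] z 89.0 r 90.1 ang -62.0
70 344 269 266 [588.5 131.1] z 83.0 r 77.7 ang 85.8
70 318 313 268 [582.6  53.8] z 82.0 r 0.2 ang 131.0
70 19 356 270 [577.9 -23.9] z 83.0 r 77.6 ang -93.6
70 16 356 295 [532.7 -23.4] z 90.0 r 91.8 ang -123.1
70 218 333 307 [513.7  19.8] z 83.0 r 76.9 ang -153.9
70 18 289 305 [517.7  96.8] z 83.0 r 78.1 ang 146.4
70 15 309 319 [492.1  61.5] z 90.0 r 91.0 ang 175.0
```

View pics/crop.png

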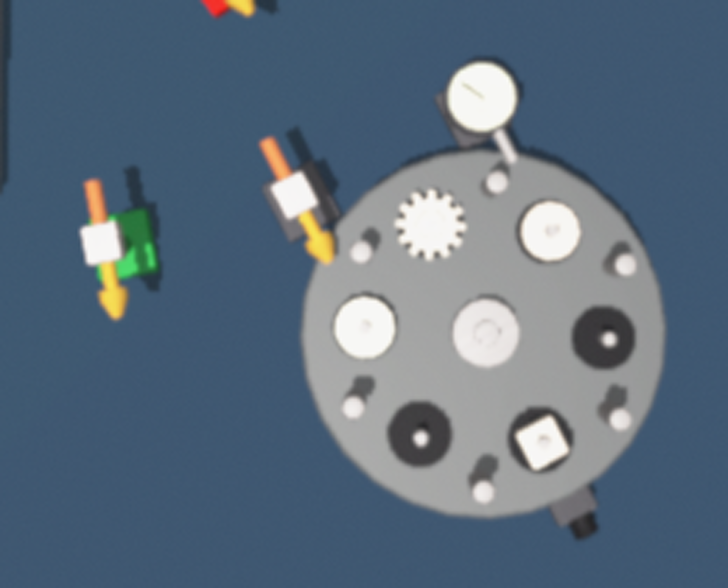

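The crop confirms it: the brass nozzle on the black foot points at the seat at about 86°, and the gear sits at 26°, so the table needs +60°. I'll push the peg at (530,-25) in +x with shut fingers. That side is clear of the nozzle and gauge.

{"name": "send_rows", "arguments": {
  "series": [
    [0.54, 0.9, 0, 0, 0, -0.089],
    [0.54, 0.9, 0, 0, 0, -0.089],
    [0.54, 0.9, 0, 0, 0, -0.089],
    [0.54, 0.9, 0, 0, 0, -0.089],
    [0.54, 0.9, 0, 0, 0, -0.089],
    [0.54, 0.9, 0, 0, 0, -0.089],
    [0.54, 0.9, 0, 0, 0, -0.089],
    [0.54, 0.9, 0, 0, 0, -0.089],
    [0.54, 0.9, 0, 0, 0, -0.089],
    [0.54, 0.9, 0, 0, 0, -0.089],
    [0.54, 0.9, 0, 0, 0, -0.089],
    [0.54, 0.9, 0, 0, 0, -0.089]
  ],
  "jaw": 1
}}

```text
t: 1.6
tcp_pos: [488.8, -36.6, 230.8]
tool_rot: [180.0, 0.1, 0.0]
force: [-0.2, -1.6, -0.1]
grip_width: 0.002
grip_force: 0.0
```

{"name": "send_rows", "arguments": {
  "series": [
    [0, 0, -0.08, 0, 0, 0],
    [0, 0, -0.14, 0, 0, 0],
    [0, 0, -0.19, 0, 0, 0],
    [0, 0, -0.22, 0, 0, 0],
    [0, 0, -0.237, 0, 0, 0],
    [0, 0, -0.237, 0, 0, 0],
    [0, 0, -0.237, 0, 0, 0]
  ]
}}

```text
t: 2.48
tcp_pos: [490.1, -37.1, 90.3]
tool_rot: [180.0, -0.1, -0.1]
force: [0.0, -1.1, -0.4]
grip_width: 0.004
grip_force: 0.0
```

```bash
python3 - <<'E'
from h import *
f=grab_frame("scene");cv2.imwrite("pics/s1.png",cv2.resize(f["pixels"][90:290,120:360,::-1],None,fx=2.5,fy=2.5))
print(get_obs()["tcp_pos"],get_obs()["force"])
E
```

```text
[490.09367465 -37.01107632  90.37920878] [ 1.41605034 -0.26278611  0.25954458]
```

View pics/s1.png

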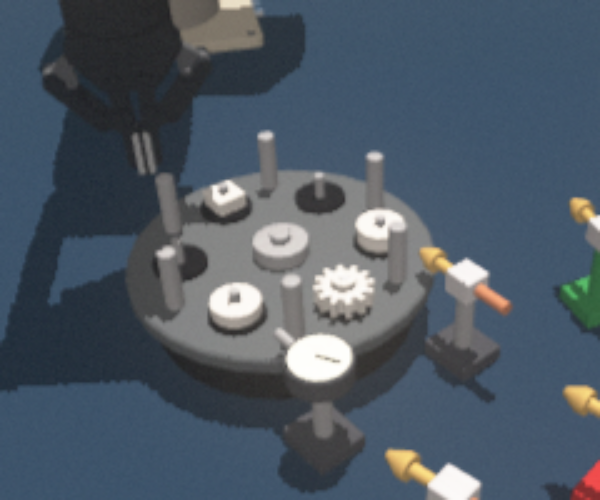

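The shut fingers, at (145,155) in the crop, stand just behind the chosen peg at (165,195), clear of everything else. Now I'll push along the peg's arc.

{"name": "send_rows", "arguments": {
  "series": [
    [0.0, 0.017, 0, 0, 0, 0],
    [0.025, 0.017, 0, 0, 0, 0],
    [0.042, 0.015, 0, 0, 0, 0],
    [0.058, 0.008, 0, 0, 0, 0],
    [0.075, 0.002, 0, 0, 0, 0],
    [0.092, -0.002, 0, 0, 0, 0],
    [0.108, -0.005, 0, 0, 0, 0],
    [0.125, -0.006, 0, 0, 0, 0],
    [0.142, -0.006, 0, 0, 0, 0],
    [0.155, -0.005, 0, 0, 0, 0],
    [0.155, -0.005, 0, 0, 0, 0],
    [0.155, -0.005, 0, 0, 0, 0]
  ]
}}

```text
t: 4.03
tcp_pos: [582.0, -39.7, 89.0]
tool_rot: [-180.0, 0.0, -0.0]
force: [0.3, 0.1, 0.7]
grip_width: 0.001
grip_force: 0.0
```

```bash
python3 - <<'E'
from h import *
f=grab_frame("scene");cv2.imwrite("pics/s2.png",cv2.resize(f["pixels"][90:290,120:360,::-1],None,fx=2.5,fy=2.5))
print(get_obs()["tcp_pos"],get_obs()["force"])
E
```

```text
[581.91659849 -39.72363572  89.04040004] [0.41650332 0.92373934 0.0429938 ]
```

View pics/s2.png

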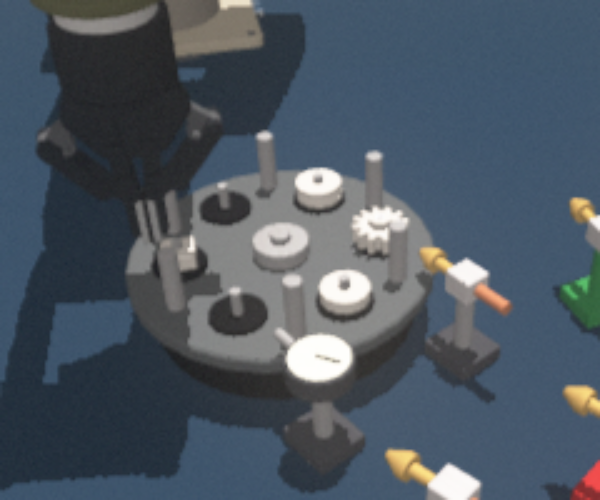

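The table has snapped one click. The gear is now at (378,230), in front of the brass nozzle, and no contact force remains. I'll lift away and verify.

{"name": "send_rows", "arguments": {
  "series": [
    [0, 0, 0.07, 0, 0, 0],
    [0, 0, 0.15, 0, 0, 0],
    [0, -0.08, 0.23, 0, 0, 0],
    [0, -0.17, 0.23, 0, 0, 0],
    [0, -0.26, 0.23, 0, 0, 0],
    [0, -0.3, 0.23, 0, 0, 0],
    [0, -0.3, 0.23, 0, 0, 0],
    [0, -0.3, 0.23, 0, 0, 0]
  ]
}}

```text
t: 5.08
tcp_pos: [582.1, -218.7, 226.8]
tool_rot: [-179.9, 0.0, -0.0]
force: [-0.1, -0.6, 0.7]
grip_width: -0.0
grip_force: 0.0
```

```bash
python3 - <<'E'
from h import *
f=grab_frame("top");cv2.imwrite("pics/t2.png",cv2.resize(f["pixels"][150:360,140:400,::-1],None,fx=2.8,fy=2.8))
P=cloud(f);v,u=np.mgrid[:420,:560]
k=(abs(u-269)<17)&(abs(v-266)<17)&(P[...,2]>70)&(P[...,2]<90)
print(k.sum(),[(P[k][:,i].min()+P[k][:,i].max())/2 for i in(0,1)],get_obs()["tcp_pos"],get_obs()["force"])
E
```

```text
370 [np.float64(586.7448710448384), np.float64(131.10402245370022)] [ 582.25964812 -218.36664059  226.97992696] [-0.32788382  0.39991915  0.43549473]
```

View pics/t2.png

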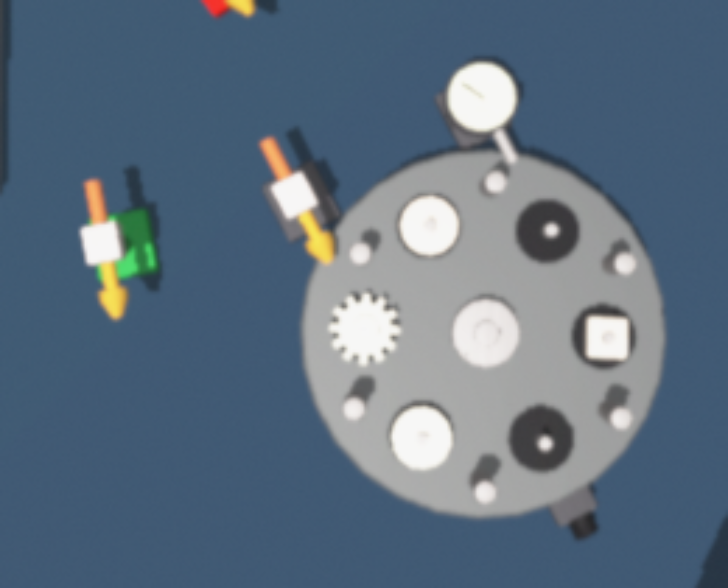

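The gear, at (365,327) in the crop, sits in the seat the brass nozzle points at. The table is settled and the arm is clear.

```bash
python3 -c "
from cell import *
print(finish_job())"
```

```text
the job is handed in; nothing more can be done
None
```

The gear now stands in front of the brass air nozzle, within about 2 mm of the target by camera, with the table clicked in and the arm clear; the job was handed in after about 5 s of robot time, and no verdict was shown.

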